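Snap the loose bead tubes home in their clips

TASK

Before the bead rack can be carried indoors its tubes must be clipped in, but two of the four only lie loose on top of their spring clips. Press each of those two down until it has snapped fully home in both its clips and lies level and as deep as the tubes that are already in. All four tubes must end up snapped home in the rack; leave the spoon rest and the jump-ring opener where they are.

Things in the scene. Friction and masses are not known exactly. Their poses are not given: they have to be found in the camera images.
- rack: Clear polycarbonate rack, 170 mm (x) by 236 mm (y), flat and fixed on the table on rubber feet; origin under its centre at table height, z up. It has four places side by side at y = -72, -24, +24 and +72 mm, each with two steel spring clips at x = -52 and +52 mm, 12 mm wide along x, opening upward. Between the clips only the base sheet lies below the tubes, its top 10 mm above the table.
- place_1 (a point): Place at rack y = -72 mm: this point is where the centre of a fully home tube lies, 39 mm above the table and midway between the two clips; axes as the rack's. A tube pressed straight down spreads the leaves of a clip and snaps under their lips onto a saddle 26 mm above the table; its top is then at 52 mm, the lips' ends about 1 mm lower. Each clip takes about 5 to 9 N to snap.
- place_2 (a point): Place at rack y = -24 mm: centre of a fully home tube there, 39 mm above the table; as place_1. Pressed over one clip, that end of a loose tube goes in first and the other end stays up until it is pressed in turn (the first end then settles fully); pressed midway, about 10 to 13 N, both ends or only one may go in.
- place_3 (a point): Place at rack y = +24 mm: centre of a fully home tube there, 39 mm above the table; as place_1.
- place_4 (a point): Place at rack y = +72 mm: centre of a fully home tube there, 39 mm above the table; as place_1.
- tube_a_center (a point): Centre of a clear bead tube, 26 mm in diameter, 170 mm long, about 60 g, with a 29 mm wide, 15 mm long black cap on each end. x runs along the tube. The four tubes are alike and lie along the rack's x, one in each place, in any order. At the start this tube only lies loose on the flared lips of its two clips, its centre about 56 mm above the table.
- tube_b_center (a point): Centre of a clear bead tube, 26 mm in diameter, 170 mm long, about 60 g, with a 29 mm wide, 15 mm long black cap on each end. x runs along the tube. The four tubes are alike and lie along the rack's x, one in each place, in any order. At the start this tube is already snapped home, its centre 39 mm above the table.
- tube_c_center (a point): Centre of a clear bead tube, 26 mm in diameter, 170 mm long, about 60 g, with a 29 mm wide, 15 mm long black cap on each end. x runs along the tube. The four tubes are alike and lie along the rack's x, one in each place, in any order. At the start this tube only lies loose on the flared lips of its two clips, its centre about 56 mm above the table.
- tube_d_center (a point): Centre of a clear bead tube, 26 mm in diameter, 170 mm long, about 60 g, with a 29 mm wide, 15 mm long black cap on each end. x runs along the tube. The four tubes are alike and lie along the rack's x, one in each place, in any order. At the start this tube is already snapped home, its centre 39 mm above the table.
- spoon_rest: White glazed ceramic spoon rest: round dish 104 mm across and 20 mm high with a 75 mm long handle towards its -x, a few beads in it; loose, to be left alone. Origin under the middle of the dish.
- bead_mat: Grey silicone bead mat block, 200 x 150 x 10 mm, lying flat and fixed. Origin under its centre.
- ring_opener: Flat steel jump-ring opener, 116 mm long along x, 11 mm wide (19 mm at its round middle), 5 mm thick, lying loose on the bead mat, to be left alone. Origin under its centre.
There are look-alikes about, which are no part of the job. Leave any blue or green look-alike of the part that bears tube_a_center alone.

How it is judged (in metres and radians):
At the end, for the whole second after the job is handed in: All four tubes are snapped home in the rack: each tube's centre is 35.5 to 42.5 mm above the rack's underside (39 mm is fully home) and within 15 mm, seen from above, of the middle of one of the four places, and the tube lies within 0.05 rad of the rack's x axis (z of tube_a_center in the frame of rack between 0.0355 and 0.0425 m and angle between the x axis of each of tube_a_center, tube_b_center, tube_c_center, tube_d_center and the x axis of rack, either way round below 0.05 rad and (horizontal distance between tube_a_center and place_1 below 0.015 m or horizontal distance between tube_a_center and place_2 below 0.015 m or horizontal distance between tube_a_center and place_3 below 0.015 m or horizontal distance between tube_a_center and place_4 below 0.015 m) and z of tube_b_center in the frame of rack between 0.0355 and 0.0425 m and (horizontal distance between tube_b_center and place_1 below 0.015 m or horizontal distance between tube_b_center and place_2 below 0.015 m or horizontal distance between tube_b_center and place_3 below 0.015 m or horizontal distance between tube_b_center and place_4 below 0.015 m) and z of tube_c_center in the frame of rack between 0.0355 and 0.0425 m and (horizontal distance between tube_c_center and place_1 below 0.015 m or horizontal distance between tube_c_center and place_2 below 0.015 m or horizontal distance between tube_c_center and place_3 below 0.015 m or horizontal distance between tube_c_center and place_4 below 0.015 m) and z of tube_d_center in the frame of rack between 0.0355 and 0.0425 m and (horizontal distance between tube_d_center and place_1 below 0.015 m or horizontal distance between tube_d_center and place_2 below 0.015 m or horizontal distance between tube_d_center and place_3 below 0.015 m or horizontal distance between tube_d_center and place_4 below 0.015 m)); the robot touches nothing.
It fails at once if the spoon rest is moved more than 20 mm (distance of spoon_rest from where it was at the start of the episode above 0.02 m).
It fails at once if the jump-ring opener is moved more than 20 mm (distance of ring_opener from where it was at the start of the episode above 0.02 m).
It also fails if it takes over 42 s, if anything falls off the work surface, if the arm or the gripper's body presses on something with over 40 N, if the wrist force passes 120 N, or if a joint passes its speed limit or range.

ROBOT

A 6-joint arm with a two-finger parallel gripper is mounted at the origin on the work surface. World frame = base frame: x ahead of the robot, y to its left, z up, the work surface at z = 0. Lengths are in mm, angles in rad, forces in N, time in s.
With the tool pointing down it reaches from about 400 to 925 mm from the base axis. Payload 12.5 kg.
Tool frame: the origin (TCP) lies midway between the tips of the shut fingers; the grasp point (between the pads) lies 19 mm behind it; y points along the fingers, x is the direction in which the jaws open and shut, and the axes are right-handed (so a half turn about y gives the same grasp; the last joint's range is limited). The gripper opens to 95 mm and grips with 3 to 60 N. Pads are 20 mm wide; open, the fingers measure 119 mm over their backs; the gripper's body (75 mm by 180 mm) begins 59 mm behind the grasp point.
Start: joints at [-1.403, 0.491, 1.559, -0, 1.092, -0.106], TCP at [169.017, -601.731, 214.661] pointing down, gripper open.
Joint ranges: [-3.1, 3.1], [-0.84, 2.19], [0.05, 2.79], [-1.13, 4.28], [0.06, 2.93], [-2.69, 2.69]. Speed limits (rad/s): [2.22, 2.22, 2.79, 3.14, 3.14, 3.14].

INTERFACE

Orientations are given as [roll, pitch, yaw] about the fixed x, y, z axes, in that order (R = Rz(yaw) Ry(pitch) Rx(roll)).
In Python, from cell import env, vision, job gives the robot as it stands.
- The arm moves only by the shell command python3 -m crank 'ROWS' [OPENING]. ROWS is JSON, a list of rows, each a list of 6 numbers: the shift along the tool's x, y, z in mm, then the turn, a rotation vector about the tool's x, y, z in degrees. In form: [[x, y, z, rx, ry, rz], ...]. A call has 1 to 5 rows; each row is the pose to reach, as a shift and turn from the pose measured when the call began, along the tool's axes at that moment; what a row does not reach only later rows make up. A row lasts 1/10 s, in which the tool goes at most 50 mm and 8.59 degrees, less where a joint would pass 70% of its speed; a pose out of reach is approached as far as the arm can. A call with a gripper value outside its range is refused whole. OPENING is the opening, from 0 (shut) to 1 (fully open), set as the call begins (- or left out, the last holds). The fingers move at their own pace and stop on an object; the grip force is fixed at half the most. Time passes only in rows, so rows that repeat a pose let the fingers close. It gives the time, the measured TCP pose, the force and the opening at its end, in the units of the state.
- env.state(): the state, without advancing time (a new reading comes with each control period).
- vision.read_camera(name): name is "scene" or "top" or "wrist"; returns (picture, depth): 400x640x3 uint8, blue, green, red; 400x640 float32, mm along the optical axis (not along the pixel's ray), 0 where there is no reading.
- vision.calibration(name): a dict with "vertical_fov" (degrees; the focal length in pixels is half the picture's height over the tangent of half this angle, whatever the lens; pixels are square), "cx", "cy" (the principal point, pixels), "pose" (4x4, takes a point from camera to world coordinates). Camera axes: x right, y down, z forward; pixel columns grow to the right and rows downward; lengths in mm; the calibration is good to about 2 mm. A picture is of the moment at which its call begins: read the wrist's pose just before it. calibration takes no time and is no camera call; for the wrist camera it gives the pose at the moment of the call.
- job.job_done(): hands the job in, once; it reports no verdict.
The state is a dict: "t": time; "joints": joint angles; "qvel": joint speeds; "tau": joint torques, N m; "eef_pos": TCP position; "tcp_rot": TCP orientation; "ft_force": force on the tool from outside, world axes, zero at the start; "moment": the same for the moment, N m; "opening": opening from 0.0 (shut) to 1.0 (fully open).
Only numpy, scipy, OpenCV 4.12 (cv2) and the standard library are available. Lean on these libraries where they do the work, as an engineer would, in place of code of your own. Each camera call takes 0.05 s, during which the arm holds its last target.

## Working session

There is one attempt and no reset: what is moved stays moved. The work goes in short steps, Python scripts to look and compute and a shell command to move; the robot and the scene stay as the last step left them, time stands still between calls to the robot, and variables do not carry over. Pictures are saved under pics/ and viewed, and the job is handed in when it is done.

```bash
ls; mkdir -p pics; python3 - <<'E'
from cell import env, vision, job
import cv2, numpy as np
print(env.state())
for n in ("scene","top"):
    im,d=vision.read_camera(n); cv2.imwrite(f"pics/{n}0.png",im); np.save(f"pics/{n}0.npy",d)
    c=vision.calibration(n); print(n,c)
E
```

```text
pics
{'t': 0.0, 'joints': array([-1.40259609e+00,  4.91566741e-01,  1.55947238e+00,  1.78089642e-05,
        1.09169482e+00, -1.05600618e-01]), 'qvel': array([-0.00099268,  0.00075195, -0.00064065,  0.00155518,  0.00269704,
       -0.00043141]), 'tau': array([-3.25188375e-05, -6.12640500e+01, -2.58177978e+01,  6.92064967e-02,
        4.81839781e-02, -8.83274083e-05]), 'eef_pos': array([ 168.97840537, -601.46033168,  214.0493923 ]), 'tcp_rot': array([-1.57066032e+00,  1.13326381e-03, -1.29700361e+00]), 'ft_force': array([-0.26651375,  0.43094065,  0.71802028]), 'moment': array([0.0216117 , 0.0353727 , 0.00556444]), 'opening': 0.9996057610452915}
scene {'vertical_fov': 54.546832918302194, 'cx': 321.86536673751203, 'cy': 200.69469666454546, 'pose': array([[ 6.75684761e-01,  4.94189853e-01, -5.47015990e-01,
         1.18102839e+03],
       [ 7.36848031e-01, -4.30126126e-01,  5.21580766e-01,
        -5.97588191e+02],
       [ 2.24740537e-02, -7.55491830e-01, -6.54772488e-01,
         7.94278856e+02],
       [ 0.00000000e+00,  0.00000000e+00,  0.00000000e+00,
         1.00000000e+00]])}
top {'vertical_fov': 53.240217995868015, 'cx': 318.85355961374967, 'cy': 201.4583952507022, 'pose': array([[-1.13355253e-02, -9.96562884e-01,  8.20604875e-02,
         4.81448126e+02],
       [-9.99587357e-01,  1.34595037e-02,  2.53763296e-02,
        -8.81492805e+00],
       [-2.63936017e-02, -8.17389718e-02, -9.96304230e-01,
         1.01443927e+03],
       [ 0.00000000e+00,  0.00000000e+00,  0.00000000e+00,
         1.00000000e+00]])}
```

View pics/scene0.png

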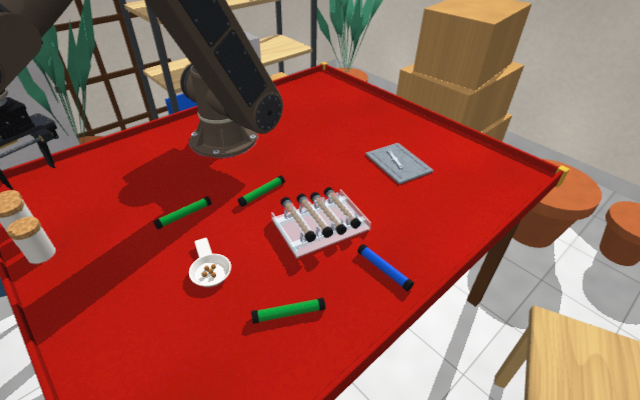

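View pics/top0.png

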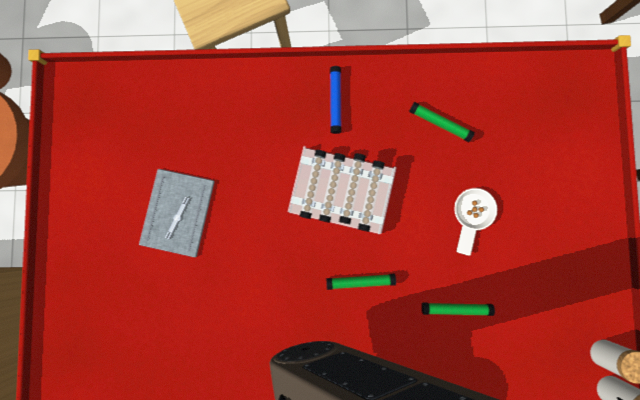

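The top view shows the rack at about (342,190) with four clear tubes. The look-alikes are blue (335,100) and green (442,121), (360,282), (458,310), all lying on the table. Next I'll crop in close and check heights.

```bash
cat > h.py <<'E'
import numpy as np, cv2
from cell import env, vision, job
def ray(c,u,v,H=400):
    f=H/2/np.tan(np.radians(c['vertical_fov'])/2)
    return np.array([(u-c['cx'])/f,(v-c['cy'])/f,1.0])
def at_depth(c,u,v,d):
    P=c['pose']; return P[:3,:3]@(ray(c,u,v)*d)+P[:3,3]
def at_z(c,u,v,z):
    P=c['pose']; r=P[:3,:3]@ray(c,u,v); o=P[:3,3]; return o+r*(z-o[2])/r[2]
def cloud(c,d):
    v,u=np.mgrid[0:400,0:640]; f=200/np.tan(np.radians(c['vertical_fov'])/2)
    p=np.stack([(u-c['cx'])/f*d,(v-c['cy'])/f*d,d],-1)
    return p@c['pose'][:3,:3].T+c['pose'][:3,3]
E
python3 - <<'E'
from h import *
for n,(u0,u1,v0,v1) in (("top",(280,405,140,240)),("scene",(265,375,180,260))):
    im=cv2.imread(f"pics/{n}0.png"); cv2.imwrite(f"pics/{n}0c.png",cv2.resize(im[v0:v1,u0:u1],None,fx=6,fy=6,interpolation=cv2.INTER_CUBIC))
    d=np.load(f"pics/{n}0.npy"); X=cloud(vision.calibration(n),d)
    z=X[...,2]; 
    zz=np.clip(z*3,0,255).astype(np.uint8); zz[d==0]=0
    cv2.imwrite(f"pics/{n}0z.png",cv2.applyColorMap(cv2.resize(zz[v0:v1,u0:u1],None,fx=6,fy=6,interpolation=cv2.INTER_NEAREST),cv2.COLORMAP_JET))
E
```

```text
(no output)
```

View pics/top0c.png

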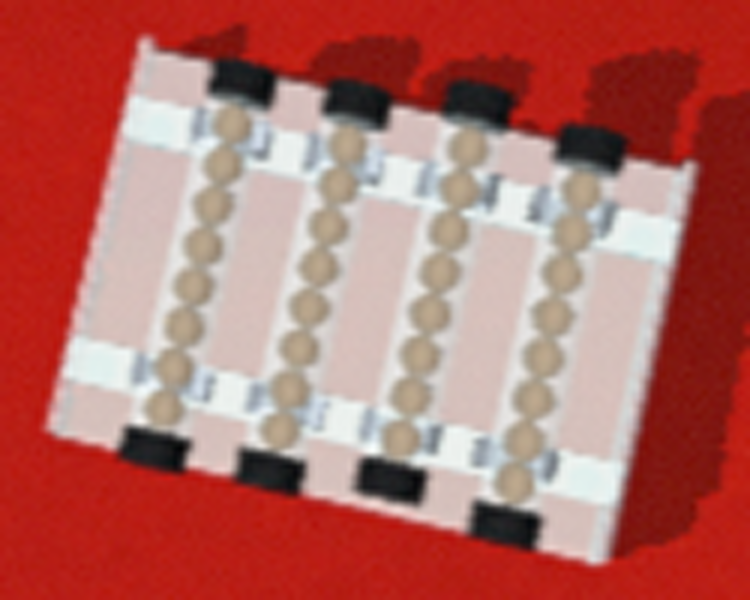

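View pics/top0z.png

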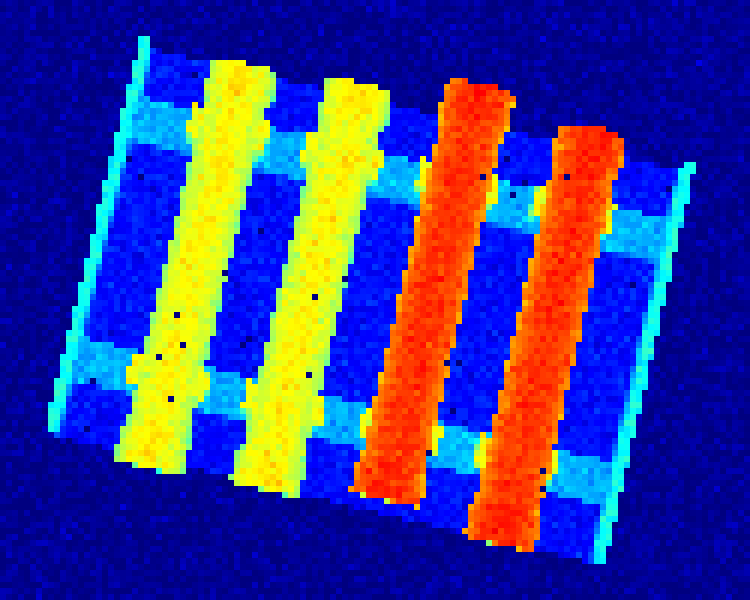

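View pics/scene0c.png

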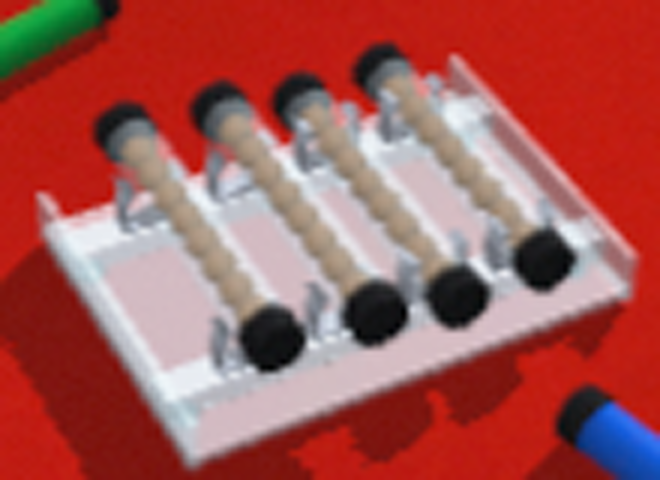

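```bash
python3 - <<'E'
from h import *
from scipy import ndimage as N
for n in ("top","scene"):
    c=vision.calibration(n); d=np.load(f"pics/{n}0.npy"); X=cloud(c,d); im=cv2.imread(f"pics/{n}0.png")
    z=X[...,2]; v,u=np.mgrid[0:400,0:640]
    if n=="top": box=(u>280)&(u<405)&(v>140)&(v<240)
    else: box=(u>265)&(u<375)&(v>180)&(v<260)
    print(n,'table',np.median(z[box&(d>0)&(np.abs(z)<6)]))
    if n=="top":
        lab,k=N.label(box&(d>0)&(z>45))
        lab2,k=N.label(box&(d>0)&(z>42))
    else:
        lab2,k=N.label(box&(d>0)&(z>60))
    for i in range(1,k+1):
        P=X[lab2==i]
        if len(P)<80: continue
        (cx,cy),(w,h),a=cv2.minAreaRect(P[:,:2].astype(np.float32))
        pc=P[:,:2]-P[:,:2].mean(0); V=np.linalg.svd(pc,full_matrices=False)[2][0]; V*=np.sign(V[0])
        t=pc@V; 
        ends=[np.median(np.sort(P[m][:,2])[-15:]) for m in (t>40,abs(t)<20,t<-40)]
        print(len(P),'rect c',np.round([cx,cy],1),np.round([w,h],1),'mean',P.mean(0).round(1),'yaw',np.arctan2(V[1],V[0]).round(3),'tops(+x,mid,-x)',np.round(ends,1))
E
```

```text
top table 1.5601054041727593
765 rect c [604.9  31.7] [ 32.3 169. ] mean [604.3  31.3  51.1] yaw -0.244 tops(+x,mid,-x) [56.2 55.2 55.8]
770 rect c [595.5 -15.5] [ 32.2 169.4] mean [595.  -15.4  51.3] yaw -0.243 tops(+x,mid,-x) [56.4 55.5 56.4]
813 rect c [590.7 -63.8] [ 32.2 170.1] mean [590.1 -63.3  67.5] yaw -0.245 tops(+x,mid,-x) [73.2 72.7 72.8]
812 rect c [ 572.3 -108.6] [ 32.2 169.7] mean [ 571.5 -107.4   67.6] yaw -0.246 tops(+x,mid,-x) [73.6 72.7 73.1]
scene table -1.815502540726186
366 rect c [590.  -65.6] [ 26.9 171.9] mean [595.9 -69.6  65.6] yaw -0.247 tops(+x,mid,-x) [68.8 68.7 68.9]
380 rect c [ 572.3 -111. ] [ 26.7 170.2] mean [ 577.9 -114.4   65.7] yaw -0.246 tops(+x,mid,-x) [69.5 68.5 69.2]
```

```bash
python3 - <<'E'
from h import *
c=vision.calibration("top"); d=np.load("pics/top0.npy"); X=cloud(c,d)
e=np.array([np.cos(-.245),np.sin(-.245)]); n=np.array([-e[1],e[0]])
s=X[...,:2]@e; t=X[...,:2]@n; z=X[...,2]
v,u=np.mgrid[0:400,0:640]; box=(u>285)&(u<400)&(v>143)&(v<238)&(d>0)
for lo,hi in((18,36),(7,16)):
    m=box&(z>lo)&(z<hi); print(lo,hi,'s',np.percentile(s[m],[1,99]).round(1),'t',np.percentile(t[m],[1,99]).round(1))
# bars between tubes: t midway between tubes
for tt in (56.7,104.7,152.7):
    m=box&(abs(t-tt)<6)&(z>19)&(z<40); h=np.histogram(s[m],bins=np.arange(490,672,4)); 
    lo=s[m&(s<580)]; hi=s[m&(s>580)]
    print(tt,np.percentile(lo,[3,97]).round(1),np.percentile(hi,[3,97]).round(1),len(lo),len(hi), np.median(z[m]))
E
```

```text
18 36 s [505.  663.2] t [-12.3 223. ]
7 16 s [500.4 667.7] t [ -6.9 217.7]
56.7 [523.7 540.1] [627.4 644. ] 36 35 25.704746837214543
104.7 [524.  540.1] [627.9 644.3] 35 35 25.421575941195897
152.7 [523.9 540.3] [627.5 644.7] 35 35 24.949738333484845
```

```bash
cat > go.py <<'E'
import sys
from h import *
from scipy.spatial.transform import Rotation as Ro
s=env.state(); R=Ro.from_euler('xyz',s['tcp_rot']); p=s['eef_pos']
print('t',round(s['t'],2),'p',p.round(1),'rot',s['tcp_rot'].round(4),'F',s['ft_force'].round(1),'open',round(s['opening'],3))
if len(sys.argv)>3:
    T=np.array(list(map(float,sys.argv[1:4]))); G=Ro.from_euler('xyz',[-np.pi/2,0,-0.245])
    print('shift tool',R.inv().apply(T-p).round(1),'turn',np.degrees((R.inv()*G).as_rotvec()).round(2))
E
python3 - <<'E'
from h import *
for n,bx in (("top",(585,640,335,400)),("scene",(0,55,185,265))):
    c=vision.calibration(n); d=np.load(f"pics/{n}0.npy"); X=cloud(c,d); b=X[bx[2]:bx[3],bx[0]:bx[1]].reshape(-1,3); b=b[d[bx[2]:bx[3],bx[0]:bx[1]].ravel()>0]
    b=b[(b[:,2]>40)]; print(n,b.min(0).round(),b.max(0).round(),len(b))
E
python3 go.py 585.9 -64.1 130
```

```text
top [  96. -690.   40.] [ 221. -546.  226.] 1589
scene [ -15. -711.   41.] [ 222. -636.  227.] 1847
t 0.1 p [ 169.  -601.5  214.1] rot [-1.5707e+00  1.0000e-03 -1.2970e+00] F [ 0.3 -0.4  0.2] open 1.001
shift tool [-404.6   84.6  546.7] turn [-3.000e-02 -6.027e+01 -5.000e-02]
```

```bash
python3 - <<'E'
from h import *
for n,ps in (("top",[(630,368),(625,397),(605,350),(600,385)]),("scene",[(28,225),(30,245),(8,200),(8,220)])):
    c=vision.calibration(n); d=np.load(f"pics/{n}0.npy")
    for p in ps: print(n,p,at_depth(c,*p,d[p[1],p[0]]).round(0))
E
```

```text
top (630, 368) [ 186. -655.  108.]
top (625, 397) [ 118. -652.   90.]
top (605, 350) [ 208. -642.   50.]
top (600, 385) [ 115. -651.   10.]
scene (28, 225) [ 195. -659.  105.]
scene (30, 245) [ 219. -677.   64.]
scene (8, 200) [  90. -671.  125.]
scene (8, 220) [ 133. -692.   98.]
```

```bash
python3 -m crank '[[-29,0,39,0,-6,0],[-58,0,78,0,-12,0],[-87,0,117,0,-18,0],[-116,0,156,0,-24,0],[-145,0,195,0,-30,0]]' 0.7; python3 go.py 585.9 -64.1 150
```

```text
t: 0.6
eef_pos: [318.2, -407.4, 214.1]
tcp_rot: [-1.57, 0.001, -0.769]
ft_force: [1.1, -0.9, 0.1]
opening: 0.707
t 0.6 p [ 318.2 -407.4  214.1] rot [-1.5701e+00  1.1000e-03 -7.6940e-01] F [ 1.1 -0.9  0.1] open 0.707
shift tool [-46.5  64.5 432.8] turn [ -0.06 -30.05  -0.05]
```

```bash
python3 -m crank '[[-5,0,45,0,-6,0],[-10,0,90,0,-12,0],[-15,0,135,0,-18,0],[-20,5,180,0,-24,0],[-25,12,225,0,-30,0]]' 0.7; python3 go.py 585.9 -64.1 150
```

```text
t: 1.1
eef_pos: [457.8, -226.8, 202.4]
tcp_rot: [-1.57, 0.0, -0.242]
ft_force: [1.1, -0.1, -0.5]
opening: 0.696
t 1.1 p [ 457.8 -226.8  202.4] rot [-1.5698e+00  1.0000e-04 -2.4160e-01] F [ 1.1 -0.1 -0.5] open 0.696
shift tool [ 85.5  52.5 188.6] turn [-0.06  0.2  -0.01]
```

```bash
python3 -m crank '[[17,5,40,0,0,0],[38,10,80,0,0,0],[60,15,120,0,0.1,0],[80,22,160,0,0.2,0],[85.5,22.5,188.6,0,0.2,0]]' 0.7;python3 -m crank '[[0,0,0,0,0,0],[0,0,0,0,0,0]]'; python3 go.py 585.9 -64.1 110; python3 - <<'E'
from h import *
for n in ("wrist","scene","top"):
    im,d=vision.read_camera(n); cv2.imwrite(f"pics/{n}1.png",im); np.save(f"pics/{n}1.npy",d)
E
```

```text
t: 1.6
eef_pos: [587.3, -61.9, 178.8]
tcp_rot: [-1.57, 0.001, -0.244]
ft_force: [-0.5, -0.3, 0.2]
opening: 0.698
t: 1.8
eef_pos: [587.1, -61.5, 178.2]
tcp_rot: [-1.57, 0.002, -0.242]
ft_force: [-0.8, -0.5, -0.0]
opening: 0.699
t 1.8 p [587.1 -61.5 178.2] rot [-1.5699  0.0022 -0.2424] F [-0.8 -0.5 -0. ] open 0.699
shift tool [-0.4 68.2 -2.9] turn [-0.05  0.15 -0.13]
```

View pics/wrist1.png

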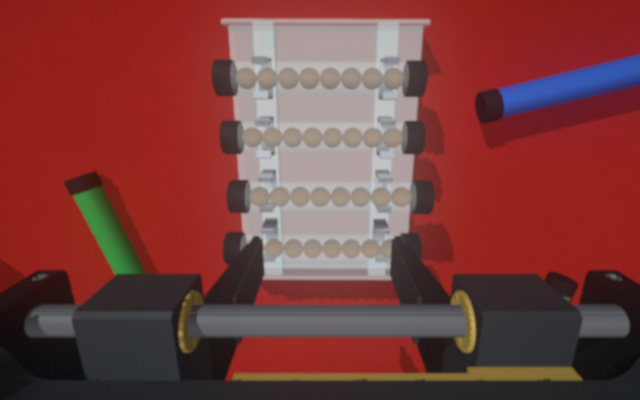

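The wrist view shows all four tubes. The two nearer rows, at (325,197) and (325,248), are the loose ones; their caps look larger and the fingers straddle the near one. I'll measure them again from this view.

```bash
python3 - <<'E'
from h import *
from scipy import ndimage as N
c=vision.calibration("wrist"); d=np.load("pics/wrist1.npy"); X=cloud(c,d); z=X[...,2]
v,u=np.mgrid[0:400,0:640]; box=(u>205)&(u<440)&(v<262)&(d>0)
e=np.array([np.cos(-.245),np.sin(-.245)]); n=np.array([-e[1],e[0]])
m0=box&(z<5); print('table',np.median(z[m0]))
lab,k=N.label(box&(z>44)&(z<90))
for i in range(1,k+1):
    P=X[lab==i]
    if len(P)<300: continue
    pc=P[:,:2]-P[:,:2].mean(0); V=np.linalg.svd(pc,full_matrices=False)[2][0]; V*=np.sign(V[0])
    s=P[:,:2]@e;t=P[:,:2]@n
    print(len(P),'s',np.percentile(s,[1,99]).round(1),'t',np.percentile(t,[2,98]).round(1),'yaw',np.arctan2(V[1],V[0]).round(3),'top',np.percentile(P[:,2],95).round(1),'t at top', t[P[:,2]>np.percentile(P[:,2],85)].mean().round(1))
for n_ in ("top","scene"):
    c=vision.calibration(n_); d=np.load(f"pics/{n_}1.npy");
im=cv2.imread("pics/wrist1.png"); cv2.imwrite("pics/wrist1c.png",cv2.resize(im[170:290,200:450],None,fx=3.2,fy=3.2,interpolation=cv2.INTER_CUBIC))
E
```

```text
table 0.46073132036650577
7252 s [495.5 661.1] t [161.8 188. ] yaw -0.248 top 53.4 t at top 174.8
6312 s [497.5 663.2] t [113.6 140.2] yaw -0.247 top 53.3 t at top 126.9
6573 s [504.1 669.9] t [67.2 92.7] yaw -0.249 top 70.7 t at top 79.2
4677 s [497. 663.] t [24.2 45.3] yaw -0.246 top 70.5 t at top 31.8
```

View pics/wrist1c.png

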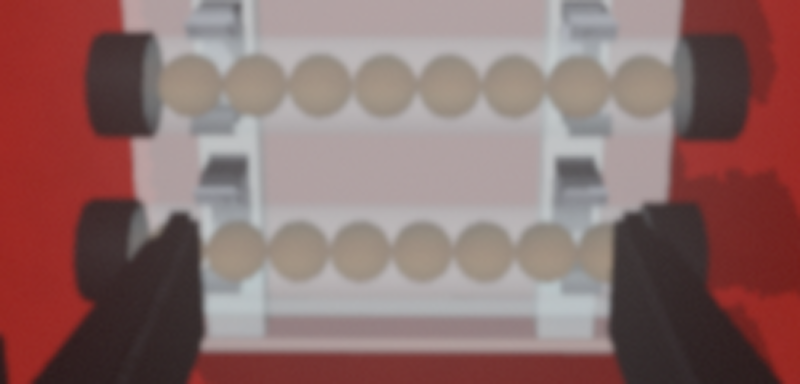

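```bash
python3 -m crank '[[-0.6,25,-2,0,0.1,-0.1],[-0.6,50,-2.9,0,0.3,-0.1],[-0.6,75,-2.9,0,0.3,-0.1],[-0.6,96,-2.9,0,0.3,-0.1],[-0.6,96,-2.9,0,0.3,-0.1]]' 0.7; python3 -m crank '[[0,0,0,0,0,0],[0,0,0,0,0,0]]';python3 go.py 585.7 -64.2 74;  python3 - <<'E'
from h import *
for n in ("wrist","scene"):
    im,d=vision.read_camera(n); cv2.imwrite(f"pics/{n}2.png",im); np.save(f"pics/{n}2.npy",d)
im=cv2.imread("pics/scene2.png"); cv2.imwrite("pics/scene2c.png",cv2.resize(im[170:260,250:380],None,fx=6,fy=6,interpolation=cv2.INTER_CUBIC))
E
```

```text
t: 2.45
eef_pos: [583.9, -66.5, 80.9]
tcp_rot: [-1.57, 0.004, -0.252]
ft_force: [-0.2, -0.4, 1.5]
opening: 0.699
t: 2.65
eef_pos: [584.1, -67.2, 81.9]
tcp_rot: [-1.57, 0.002, -0.253]
ft_force: [-0.6, 0.3, 0.2]
opening: 0.699
t 2.65 p [584.1 -67.2  81.9] rot [-1.57    0.0024 -0.2529] F [-0.6  0.3  0.2] open 0.699
shift tool [0.8 7.9 3.2] turn [-0.04 -0.45 -0.14]
```

View pics/wrist2.png

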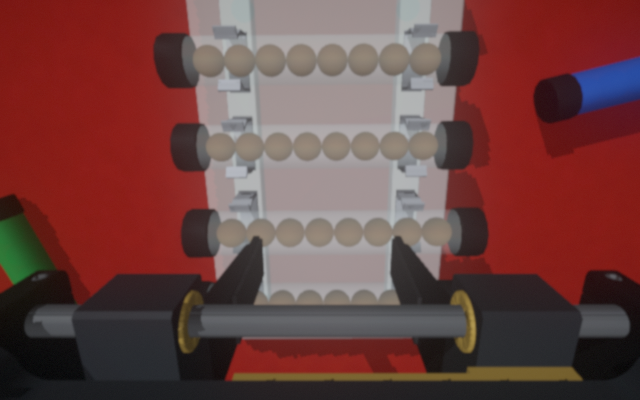

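View pics/scene2c.png

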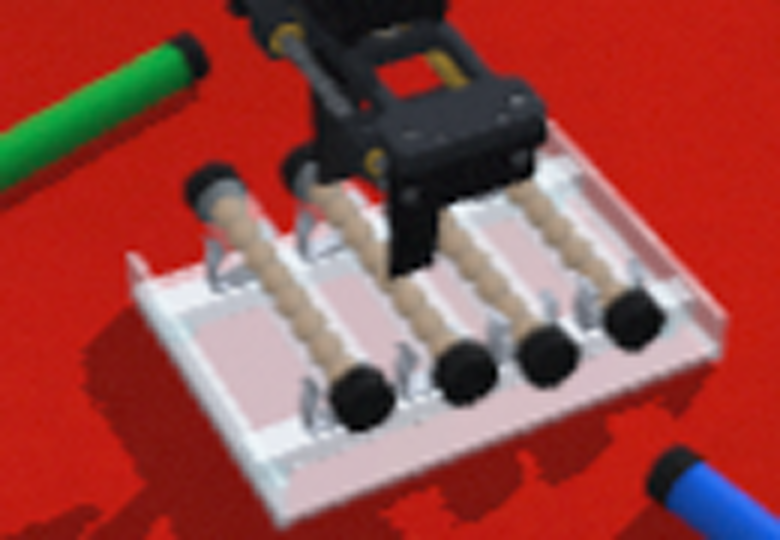

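```bash
python3 -m crank '[[0.8,3,3.2,0,-0.4,0],[0.8,5,3.2,0,-0.4,0],[0.8,5,3.2,0,-0.4,0],[0.8,5,3.2,0,-0.4,0]]'; python3 go.py 585.7 -64.2 70;  python3 go.py 585.7 -64.2 70
```

```text
t: 3.15
eef_pos: [585.8, -63.8, 77.0]
tcp_rot: [-1.57, 0.002, -0.245]
ft_force: [0.0, 0.3, -0.4]
opening: 0.699
t 3.15 p [585.8 -63.8  77. ] rot [-1.57    0.002  -0.2453] F [ 0.   0.3 -0.4] open 0.699
shift tool [-0.   7.  -0.4] turn [-0.05 -0.02 -0.12]
t 3.15 p [585.8 -63.8  77. ] rot [-1.57    0.002  -0.2453] F [ 0.   0.3 -0.4] open 0.699
shift tool [-0.   7.  -0.4] turn [-0.05 -0.02 -0.12]
```

Aligned with the tube. I'll go down slowly and watch the force.

```bash
python3 -m crank '[[0,3,-0.3,0,0,-0.1],[0,6,-0.3,0,0,-0.1],[0,9,-0.3,0,0,-0.1],[0,9,-0.3,0,0,-0.1]]'; python3 -m crank '[[0,2,0,0,0,0],[0,4,0,0,0,0],[0,4,0,0,0,0]]';  python3 go.py 585.7 -64.2 52
```

```text
t: 3.55
eef_pos: [586.1, -64.2, 68.3]
tcp_rot: [-1.57, -0.001, -0.245]
ft_force: [-0.9, 0.3, 6.5]
opening: 0.698
t: 3.85
eef_pos: [586.8, -64.4, 65.0]
tcp_rot: [-1.57, -0.003, -0.245]
ft_force: [-0.6, 0.4, 8.3]
opening: 0.699
t 3.85 p [586.8 -64.4  65. ] rot [-1.5699 -0.0028 -0.2453] F [-0.6  0.4  8.3] open 0.699
shift tool [-1.2 13.  -0.1] turn [-0.05 -0.02  0.16]
```

```bash
python3 -m crank '[[-0.6,2,0,0,0,0.1],[-1,4,0,0,0,0.1],[-1,4,0,0,0,0.1]]'; python3 -m crank '[[0,2,0,0,0,0],[0,4,0,0,0,0],[0,4,0,0,0,0]]';  python3 go.py 585.7 -64.2 52
```

```text
t: 4.15
eef_pos: [586.7, -64.4, 61.5]
tcp_rot: [-1.57, -0.003, -0.245]
ft_force: [2.5, -1.2, 5.0]
opening: 0.699
t: 4.45
eef_pos: [586.9, -64.4, 57.3]
tcp_rot: [-1.57, -0.004, -0.245]
ft_force: [0.3, -0.5, 1.5]
opening: 0.695
t 4.45 p [586.9 -64.4  57.3] rot [-1.5698 -0.0039 -0.2455] F [ 0.3 -0.5  1.5] open 0.695
shift tool [-1.3  5.3 -0.1] turn [-0.06 -0.03  0.22]
```

```bash
python3 -m crank '[[0,2,0,0,0,0.2],[0,4,0,0,0,0.2],[0,4.5,0,0,0,0.2],[0,4.5,0,0,0,0.2]]';python3 -m crank '[[0,1.5,0,0,0,0],[0,2,0,0,0,0],[0,2,0,0,0,0]]';  python3 go.py 585.7 -64.2 52
```

```text
t: 4.85
eef_pos: [586.8, -64.4, 52.5]
tcp_rot: [-1.57, 0.0, -0.245]
ft_force: [-0.0, -0.2, -0.1]
opening: 0.694
t: 5.15
eef_pos: [587.0, -64.4, 51.9]
tcp_rot: [-1.57, -0.001, -0.245]
ft_force: [-3.9, 0.2, 13.8]
opening: 0.699
t 5.15 p [587.  -64.4  51.9] rot [-1.5698e+00 -9.0000e-04 -2.4540e-01] F [-3.9  0.2 13.8] open 0.699
shift tool [-1.3 -0.1 -0.1] turn [-0.06 -0.02  0.05]
```

The tool stopped on solid support at 51.9 mm with 14 N, so this tube has reached its saddles. Now up and over to the other loose tube.

```bash
python3 -m crank '[[0,-15,0,0,0,0],[0,-35,0,0,0,0],[-1,-45,-20,0,0,0],[-1,-40,-40,0,0,0],[-1,-30,-48,0,0,0]]'; python3 -m crank '[[0,0,0,0,0,0],[0,0,0,0,0,0]]'; python3 - <<'E'
from h import *
for n in ("top","scene"):
    im,d=vision.read_camera(n); cv2.imwrite(f"pics/{n}3.png",im); np.save(f"pics/{n}3.npy",d)
im=cv2.imread("pics/scene3.png"); cv2.imwrite("pics/scene3c.png",cv2.resize(im[170:260,250:380],None,fx=6,fy=6,interpolation=cv2.INTER_CUBIC))
E
python3 go.py 574.2 -110.3 76
```

```text
t: 5.65
eef_pos: [574.4, -112.0, 82.3]
tcp_rot: [-1.57, -0.003, -0.246]
ft_force: [-0.2, 0.9, 0.2]
opening: 0.699
t: 5.85
eef_pos: [574.3, -111.7, 81.7]
tcp_rot: [-1.57, -0.002, -0.247]
ft_force: [0.1, 0.6, 1.0]
opening: 0.7
t 5.95 p [ 574.6 -111.4   82.2] rot [-1.57   -0.0024 -0.2458] F [-0.6 -0.2 -0.9] open 0.697
shift tool [-0.6  6.2  1. ] turn [-0.05 -0.05  0.14]
```

View pics/scene3c.png

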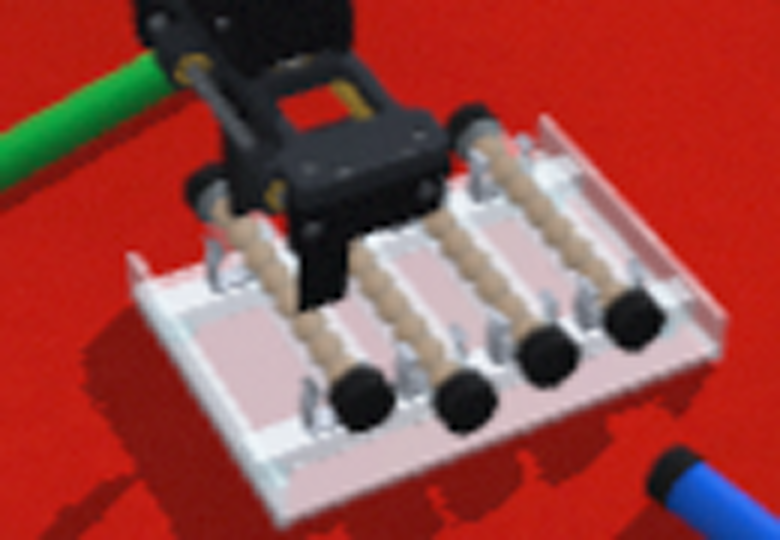

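In this crop the first tube (cap at 465,400) now sits low between its leaves. The fingers are over the second loose tube (cap at 360,398).

```bash
python3 -m crank '[[-0.6,4,1,0,0,0.1],[-0.6,8,1,0,0,0.1],[-0.6,12,1,0,0,0.1],[-0.6,12,1,0,0,0.1]]'; python3 -m crank '[[0,3,0,0,0,0],[0,6,0,0,0,0],[0,6,0,0,0,0]]';  python3 go.py 574.2 -110.3 52
```

```text
t: 6.35
eef_pos: [574.3, -110.0, 69.7]
tcp_rot: [-1.57, -0.0, -0.246]
ft_force: [0.4, -0.6, -0.4]
opening: 0.702
t: 6.65
eef_pos: [575.1, -110.3, 64.4]
tcp_rot: [-1.57, -0.003, -0.246]
ft_force: [1.2, 0.6, 4.0]
opening: 0.7
t 6.65 p [ 575.1 -110.3   64.4] rot [-1.57   -0.0028 -0.2457] F [1.2 0.6 4. ] open 0.7
shift tool [-0.9 12.4 -0.2] turn [-0.05 -0.04  0.16]
```

```bash
python3 -m crank '[[-0.6,2,0,0,0,0.1],[-0.6,4,0,0,0,0.1],[-0.6,4,0,0,0,0.1]]'; python3 -m crank '[[0,2,0,0,0,0],[0,4,0,0,0,0],[0,4,0,0,0,0]]';  python3 go.py 574.2 -110.3 52
```

```text
t: 6.95
eef_pos: [575.2, -110.4, 61.0]
tcp_rot: [-1.57, -0.003, -0.246]
ft_force: [1.3, 0.2, 4.5]
opening: 0.701
t: 7.25
eef_pos: [575.3, -110.5, 56.8]
tcp_rot: [-1.57, -0.003, -0.246]
ft_force: [0.5, -0.5, 0.6]
opening: 0.699
t 7.25 p [ 575.3 -110.5   56.8] rot [-1.5701 -0.0032 -0.2458] F [ 0.5 -0.5  0.6] open 0.699
shift tool [-1.1  4.8 -0.1] turn [-0.04 -0.04  0.18]
```

```bash
python3 -m crank '[[0,2,0,0,0,0.2],[0,4,0,0,0,0.2],[0,4.5,0,0,0,0.2],[0,4.5,0,0,0,0.2]]'; python3 go.py 574.2 -110.3 52
```

```text
t: 7.65
eef_pos: [575.2, -110.4, 52.2]
tcp_rot: [-1.57, 0.001, -0.246]
ft_force: [-1.1, 0.5, 2.1]
opening: 0.693
t 7.65 p [ 575.2 -110.4   52.2] rot [-1.5701e+00  7.0000e-04 -2.4580e-01] F [-1.1  0.5  2.1] open 0.693
shift tool [-1.   0.2 -0.1] turn [-0.04 -0.04 -0.04]
```

```bash
python3 -m crank '[[0,1,0,0,0,0],[0,1.5,0,0,0,0],[0,1.5,0,0,0,0]]'; python3 -m crank '[[0,-15,0,0,0,0],[0,-40,0,0,0,0],[0,-80,0,0,0,0],[0,-110,-40,0,0,0],[0,-110,-85,0,0,0]]';python3 -m crank '[[0,0,-45,0,0,0],[0,0,-90,0,0,0],[0,0,-130,0,0,0],[0,0,-130,0,0,0],[0,0,-130,0,0,0]]'; python3 - <<'E'
from h import *
for n in ("top","scene"):
    im,d=vision.read_camera(n); cv2.imwrite(f"pics/{n}4.png",im); np.save(f"pics/{n}4.npy",d)
im=cv2.imread("pics/scene4.png"); cv2.imwrite("pics/scene4c.png",cv2.resize(im[170:260,250:380],None,fx=6,fy=6,interpolation=cv2.INTER_CUBIC))
from scipy import ndimage as N
e=np.array([np.cos(-.245),np.sin(-.245)]); n=np.array([-e[1],e[0]])
for nm in ("top0","top4"):
    c=vision.calibration("top"); d=np.load(f"pics/{nm}.npy"); X=cloud(c,d); s=X[...,:2]@e-584; t=X[...,:2]@n-105.3; z=X[...,2]
    for y in (-72,-24,24,72):
        m=(d>0)&(abs(t-y)<16)&(abs(s)<100)&(z>44)&(z<90)
        q=[np.median(z[m&(abs(t-y)<5)&(abs(s-a)<12)]).round(1) for a in (-65,-25,0,25,65)]
        V=np.linalg.svd(X[m][:,:2]-X[m][:,:2].mean(0),full_matrices=False)[2][0]
        print(nm,y,'s',np.percentile(s[m],[1,99]).mean().round(1),'t',np.percentile(t[m],[1,99]).mean().round(1),'z',q,'yaw',np.arctan(V[1]/V[0]).round(3))
E
```

```text
t: 7.95
eef_pos: [575.3, -110.4, 51.8]
tcp_rot: [-1.57, 0.0, -0.246]
ft_force: [-4.1, 0.6, 15.4]
opening: 0.701
t: 8.45
eef_pos: [556.0, -193.5, 165.8]
tcp_rot: [-1.571, -0.006, -0.243]
ft_force: [0.6, -0.6, -0.1]
opening: 0.701
t: 8.95
eef_pos: [524.2, -320.2, 165.3]
tcp_rot: [-1.571, -0.005, -0.245]
ft_force: [0.4, 0.8, -0.6]
opening: 0.699
top0 -72 s -3.1 t -71.8 z [np.float64(70.1), np.float64(70.5), np.float64(70.1), np.float64(70.4), np.float64(71.4)] yaw -0.246
top0 -24 s 3.9 t -24.0 z [np.float64(70.8), np.float64(70.5), np.float64(70.7), np.float64(70.4), np.float64(70.3)] yaw -0.246
top0 24 s -2.5 t 23.9 z [np.float64(53.4), np.float64(53.5), np.float64(53.1), np.float64(53.2), np.float64(53.5)] yaw -0.242
top0 72 s -5.1 t 71.8 z [np.float64(53.5), np.float64(52.8), np.float64(53.5), np.float64(53.6), np.float64(53.9)] yaw -0.244
top4 -72 s -1.7 t -71.8 z [np.float64(53.5), np.float64(53.4), np.float64(53.9), np.float64(52.9), np.float64(54.0)] yaw -0.246
top4 -24 s 5.4 t -23.9 z [np.float64(53.4), np.float64(52.9), np.float64(53.0), np.float64(52.7), np.float64(52.7)] yaw -0.243
top4 24 s -2.5 t 24.0 z [np.float64(52.9), np.float64(52.4), np.float64(53.4), np.float64(53.4), np.float64(54.5)] yaw -0.244
top4 72 s -5.0 t 72.0 z [np.float64(53.2), np.float64(53.2), np.float64(53.0), np.float64(52.9), np.float64(54.3)] yaw -0.244
```

View pics/scene4c.png

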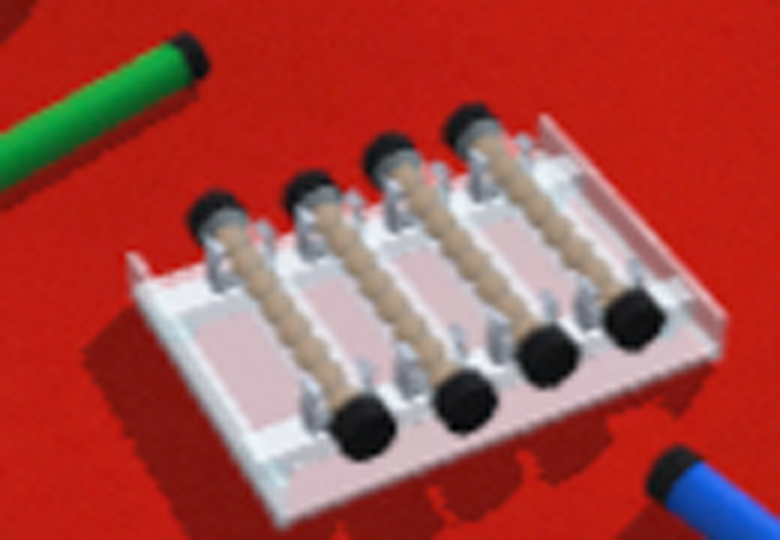

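View pics/top4.png

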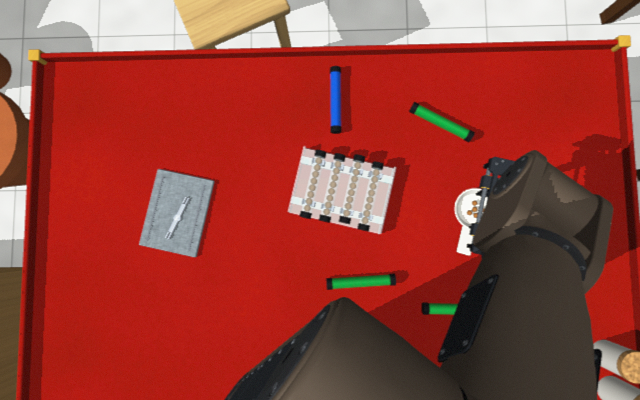

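All four tubes now sit level at the same depth (tops 53–54 mm in the top camera, which reads about 1.5 mm high). They are all in their places, the spoon rest and the opener haven't moved, and the gripper hangs free at 165 mm. Handing in.

```bash
python3 -c "
from cell import job
print(job.job_done())"
```

```text
the job is handed in; nothing more can be done
None
```

Both loose tubes, at rack y = -24 and -72 mm, are now pressed home and the job is handed in. For each tube I set the fingers on it just inside its two clips, so both clips were pressed at once. The force rose to about 8 N on the first tube and about 4.5 N on the second, then fell away as the tube went in. Each press stopped solid at a tip height of about 52 mm, with 14 to 15 N.

**Final checks:**
- **Depth:** the top camera puts all four tube tops at the same height, 52.4 to 54.5 mm. That includes a bias of about 1.5 mm, and it matches the two tubes that were already in.
- **Level:** along each tube the heights agree to within about 2 mm, which is about the noise of the depth reading.
- **Position and angle:** sideways each tube is within 0.2 mm of its place, and lengthways within about 5.5 mm. All four lie at -0.243 to -0.246 rad, in line with the rack.
- **Other objects:** the spoon rest and the jump-ring opener look unmoved in the picture; the arm partly hid the spoon rest. I did not measure either one.
- **Gripper and time:** the gripper hangs free at 165 mm, and the job took about 9 s.

No check failed. The top and scene cameras differed by 1 to 2 mm sideways and 3 to 4 mm in height. I used the average sideways position and found the height by touch.

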